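Switch the reflux rig on in its safe order

ROBOT

A 7-joint arm with a two-finger parallel gripper is mounted at the origin on a cart in front of the work surface, level with it; the furniture and walls round the work are solid. World frame = base frame: x ahead of the robot, y to its left, z up, the work surface at z = 0. Lengths are in m, angles in rad, forces in N, time in s.
With the tool pointing down it reaches from about 0.4 to 0.875 m from the base axis. Payload 19.3 kg.
Tool frame: the origin (TCP) lies on the mounting face of the last link; the fingertips stand 173 mm ahead of it and the grasp point (between the pads) lies 155 mm ahead of it (bot.grip_point_offset is the distance from the TCP to the grasp point, in m); z points along the fingers, y is the line along which they close (so a half turn about z gives the same grasp; the last joint's range is limited). The gripper opens to 85 mm and grips with 20 to 120 N. Pads are 22 mm wide; open, the fingers measure 114 mm over their backs; the gripper's body (76 mm by 85 mm) begins 54 mm behind the grasp point. The pads swing forward as they close: fully open they stand 13 mm farther back than shut.
Start: joints at [1.107, 0.521, -0.036, 1.599, 0.021, 1.021, -0.113], TCP at [0.24, -0.577, 0.405] pointing down, gripper open.
Joint ranges: [-2.91, 2.91], [-0.3, 2.13], [-1.5, 1.42], [0.17, 2.43], [-1.26, 4.41], [0.16, 1.93], [-2.52, 2.52]. Speed limits (rad/s): [1.89, 1.89, 2.39, 2.39, 3.01, 3.01, 3.01].

INTERFACE

Orientations are given as [roll, pitch, yaw] about the fixed x, y, z axes, in that order (R = Rz(yaw) Ry(pitch) Rx(roll)).
In Python, from workcell import bot gives the robot as it stands.
- The arm moves only by the tool arm_command, never from a script. Its argument "deltas" is a list of rows, each a list of 3 entries, a list of its own where there are three numbers: the shift along the tool's x, y, z in cm, then the turn, a rotation vector about the tool's x, y, z in rad, then the finger opening in cm, from 0 to 8.54. In form: [[[tx, ty, tz], [rx, ry, rz], claw], ...]. A call has 1 to 20 rows; each row shifts and turns the commanded pose from where the row before left it, along the tool's axes as they then stand; what a row does not reach is not made up. A row lasts 1/10 s, in which the tool goes at most 50 mm and 8.59 degrees, less where a joint would pass 70% of its speed; a pose out of reach is approached as far as the arm can. A call with a gripper value outside its range is refused whole. The fingers move at their own pace and stop on an object; "newtons" is the grip in N (left out, the last holds). Time passes only in rows, so rows that do not move let the fingers close. It gives the time, the measured TCP pose, the force, the opening and the grip force at its end, in the units of the state.
- bot.observe(): the state, without advancing time (a new reading comes with each control period).
- bot.grab_frame(name): name is "scene" or "top"; returns a dict with "frame" (480x640x3 uint8, red, green, blue), "K" (3x3 intrinsics, pixels), "k1" (the pictures are not rectified: a ray, as slopes to the right and down, at radius r is drawn at 1 + k1 r^2 times it, then the intrinsics apply), "rvec" (rotation vector, rad) and "tvec" (3), from world to camera coordinates, as OpenCV has them. Camera axes: x right, y down, z forward; pixel columns grow to the right and rows downward; lengths in m; the calibration is good to about 2 mm. A picture is of the moment at which its call begins. There is no depth.
- bot.job_done(): hands the job in; it is judged then, once.
Trained networks look in a picture, given as the dict that the camera call returned (one of the last four; its "shot" number tells which), for a name from the list of things; names that differ only in an ending like _2 or _b are one class to them, and where a whole thing is asked for, a point or a joint stands for the part that bears it (a point fixed in the world has none). Each returns a list of dicts, best first, with "p" (0 to 1); they miss things now and then, are a little off and sometimes report something else, mostly with a low value. They report only what shows in the picture. A call takes as long as a camera call. They do not tell look-alikes from the thing itself.
- bot.find_in(name, picture): "rect" ([left, top, width, height] in pixels, round what is visible of it).
- bot.mark_of(name, picture): "at" ([column, row] in pixels: a listed point, or the origin of a listed thing).
The state is a dict: "clock": time; "qpos": joint angles; "qd": joint speeds; "joint_efforts": joint torques, N m; "position": TCP position; "tool_rot": TCP orientation; "force": force on the tool from outside, world axes, zero at the start; "moment": the same for the moment, N m; "grip_width": finger opening in m; "finger_force": force on a finger pad.
Only numpy, scipy, OpenCV 4.12 (cv2) and the standard library are available. Lean on these libraries where they do the work, as an engineer would, in place of code of your own. Each camera call takes 0.05 s, during which the arm holds its last target. There are 200 camera calls.

TASK

Switch the reflux rig on in its safe order: with a fingertip press the blue key (coolant pump), then the green key (stirrer), and last the red key (heater), each lightly but all the way down, where it stays by itself. Leave the yellow key up. Do not shift, grip or lift the switch boxes, and leave the vials, stopper and timer where they are.

Things in the scene. Friction and masses are not known exactly. Their poses are not given: they have to be found in the camera images.
- blue_box: loose switch box of the coolant pump: grey metal box on rubber feet, 90 mm (x) by 66 mm (y), 0.6 kg (may vary by a third), lid top 44 mm above the bench, with one round blue key in the middle of its lid and a black cable gland (18 mm long) on its +x side. Origin: centre of the underside; z up
- blue_key_top (a point): centre of the flat top of the round blue key, 32 mm across; 68 mm above the bench while the key is up and 60 mm when it is fully down and let go, then still 12 mm proud of the 42 mm steel collar round it. The cap is cushioned: once the key is fully down it yields up to 5 mm more under a push growing from about 5 to 12 N, and springs back when let go. Moves with the key; z up
- blue_key (a joint): travel of the blue key in m: 0 to 0.001 at the start (up, off), 0.008 fully down (on, hard stop). Moves straight down against a steady drag of about 2.5 N, has no spring, and stays where it is left; it counts as on beyond 0.006
- green_box: loose switch box of the stirrer: grey metal box on rubber feet, 90 mm (x) by 66 mm (y), 0.6 kg (may vary by a third), lid top 44 mm above the bench, with one round green key in the middle of its lid and a black cable gland (18 mm long) on its +x side. Origin: centre of the underside; z up
- green_key_top (a point): centre of the flat top of the round green key, 32 mm across; 68 mm above the bench while the key is up and 60 mm when it is fully down and let go, then still 12 mm proud of the 42 mm steel collar round it. The cap is cushioned: once the key is fully down it yields up to 5 mm more under a push growing from about 5 to 12 N, and springs back when let go. Moves with the key; z up
- green_key (a joint): travel of the green key in m: 0 to 0.001 at the start (up, off), 0.008 fully down (on, hard stop). Moves straight down against a steady drag of about 2.5 N, has no spring, and stays where it is left; it counts as on beyond 0.006
- red_box: loose switch box of the heater: grey metal box on rubber feet, 90 mm (x) by 66 mm (y), 0.6 kg (may vary by a third), lid top 44 mm above the bench, with one round red key in the middle of its lid and a black cable gland (18 mm long) on its +x side. Origin: centre of the underside; z up
- red_key_top (a point): centre of the flat top of the round red key, 32 mm across; 68 mm above the bench while the key is up and 60 mm when it is fully down and let go, then still 12 mm proud of the 42 mm steel collar round it. The cap is cushioned: once the key is fully down it yields up to 5 mm more under a push growing from about 5 to 12 N, and springs back when let go. Moves with the key; z up
- red_key (a joint): travel of the red key in m: 0 to 0.001 at the start (up, off), 0.008 fully down (on, hard stop). Moves straight down against a steady drag of about 2.5 N, has no spring, and stays where it is left; it counts as on beyond 0.006
- yellow_box: loose switch box of the vacuum pump: grey metal box on rubber feet, 90 mm (x) by 66 mm (y), 0.6 kg (may vary by a third), lid top 44 mm above the bench, with one round yellow key in the middle of its lid and a black cable gland (18 mm long) on its +x side. Origin: centre of the underside; z up
- yellow_key_top (a point): centre of the flat top of the round yellow key, 32 mm across; 68 mm above the bench while the key is up and 60 mm when it is fully down and let go, then still 12 mm proud of the 42 mm steel collar round it. The cap is cushioned: once the key is fully down it yields up to 5 mm more under a push growing from about 5 to 12 N, and springs back when let go. Moves with the key; z up
- yellow_key (a joint): travel of the yellow key in m: 0 to 0.001 at the start (up, off), 0.008 fully down (on, hard stop). Moves straight down against a steady drag of about 2.5 N, has no spring, and stays where it is left; it counts as on beyond 0.006
- vial_amber: screw-cap vial of amber glass with a red cap, 33 mm across, 80 mm tall, standing loose. Bystander. Origin: centre of the underside
- vial_clear: clear screw-cap vial with a red cap, 33 mm across, 85 mm tall, standing loose. Bystander. Origin: centre of the underside
- stopper: brown cork-coloured stopper, 28 mm across, 26 mm tall, standing loose. Bystander. Origin: centre of the underside
- timer: white bench timer 45x60x18 mm with its own small red and grey buttons (not part of the job), lying loose. Bystander. Origin: centre of the underside
Things that resemble listed ones, but are neither listed nor needed, are in the scene too. What is shaped like the green_box but brown is not meant.

How it is judged:
On the way, in this order (a step that is already met when the one before it is completed fails the run):
1. the blue key is down (coolant pump on) (value of joint blue_key above 0.006 m), for 0.1 s.
2. the green key is down (stirrer on) (value of joint green_key above 0.006 m), for 0.1 s.
3. the red key is down (heater on) (value of joint red_key above 0.006 m), for 0.1 s.
At the end, for the whole second after the job is handed in: The blue, green and red keys are down (more than 6 of their 8 mm), the yellow key is up (less than 3 mm); every switch box stands upright and still, within 20 mm of where it started; the two vials, the stopper and the timer are within 20 mm of where they started (value of joint each of blue_key, green_key, red_key above 0.006 m and value of joint yellow_key below 0.003 m and distance of each of blue_box, green_box, red_box, yellow_box, vial_amber, vial_clear, stopper, timer from where it was at the start of the episode below 0.02 m and angle between each of blue_box, green_box, red_box, yellow_box's own z axis and vertical below 0.06 rad and linear speed of each of blue_box, green_box, red_box, yellow_box below 0.02 m/s); the robot touches nothing.
It fails at once if a key goes down out of order (green before blue is on, or red before green is on) ((value of joint green_key above 0.003 m and value of joint blue_key below 0.006 m) or (value of joint red_key above 0.003 m and value of joint green_key below 0.006 m)).
It fails at once if the yellow key is pushed (more than 3 mm) (value of joint yellow_key above 0.003 m).
It fails at once if a switch box is lifted (8 mm) or shifted (20 mm) (height (world z) of any of blue_box, green_box, red_box, yellow_box above 0.008 m or distance of any of blue_box, green_box, red_box, yellow_box from where it was at the start of the episode above 0.02 m).
It fails at once if a switch box or its key is struck or pressed hard (more than 25 N) (contact force between any of the fingers, the arm and blue_box above 25 N or contact force between any of the fingers, the arm and green_box above 25 N or contact force between any of the fingers, the arm and red_box above 25 N or contact force between any of the fingers, the arm and yellow_box above 25 N).
It fails at once if a vial, the stopper or the timer is moved more than 20 mm (distance of any of vial_amber, vial_clear, stopper, timer from where it was at the start of the episode above 0.02 m).
It also fails if it takes over 48 s, if anything falls off the work surface, if the arm or the gripper's body presses on something with over 40 N, if the wrist force passes 120 N, or if a joint passes its speed limit or range.

## Working session

There is one attempt and no reset: what is moved stays moved. The work goes in short steps, Python scripts to look and compute and a tool call to move; the robot and the scene stay as the last step left them, time stands still between calls to the robot, and variables do not carry over. Pictures are saved under pics/ and viewed, at most 10 in all, crops included, and the job is handed in when it is done.

Besides the shell and the picture viewer there is one more tool, called after "Call:" as name([rows], argument=value, ...), one row to a line, values as JSON. arm_command: Moves the arm, as the interface text tells. Its arguments: {"type":"object","properties":{"deltas":{"type":"array","items":{"type":"array"}},"newtons":{"type":"number"}},"required":["deltas"]}

```bash
mkdir -p pics; cat > h.py <<'E'
import numpy as np, cv2
from workcell import bot
def ray(px,f):
    K=np.array(f["K"]);k1=f["k1"]
    u=cv2.undistortPoints(np.array([[px]],float),K,np.array([k1,0,0,0.]))[0,0]
    R=cv2.Rodrigues(np.array(f["rvec"],float))[0];t=np.array(f["tvec"],float)
    return -R.T@t, R.T@np.array([u[0],u[1],1])
def at_z(px,f,z):
    c,d=ray(px,f); return c+d*(z-c[2])/d[2]
E
python3 - <<'E'
from h import *
s=bot.observe();print(s["clock"],s["position"],s["tool_rot"],s["force"],s["grip_width"])
for n in("top","scene"):
    f=bot.grab_frame(n);cv2.imwrite(f"pics/{n}0.png",f["frame"][:,:,::-1])
    print(n,ray([320,240],f)[0].round(3))
    for k in("blue","green","red","yellow"):
        for r in bot.mark_of(k+"_key_top",f)[:3]:
            print(k,round(r["p"],2),np.round(r["at"]),at_z(r["at"],f,.068).round(3))
E
```

```text
0.0 [ 0.23972725 -0.57704096  0.40410846] [-3.14041636e+00  9.27825357e-05  3.93780628e-01] [0.86620669 0.3384553  0.04967546] 0.08543150875335008
top [ 0.317 -0.157  1.409]
blue 0.43 [261. 252.] [0.484 0.02  0.068]
blue 0.36 [357. 246.] [ 0.508 -0.263  0.068]
green 0.69 [462. 260.] [ 0.469 -0.573  0.068]
green 0.68 [356. 241.] [ 0.524 -0.262  0.068]
green 0.49 [401. 285.] [ 0.393 -0.394  0.068]
red 0.65 [208. 241.] [0.515 0.178 0.068]
yellow 0.51 [211. 247.] [0.498 0.168 0.068]
yellow 0.41 [310. 243.] [ 0.514 -0.123  0.068]
yellow 0.28 [207. 241.] [0.517 0.181 0.068]
scene [-0.35   0.436  0.766]
blue 0.66 [264. 275.] [0.483 0.018 0.068]
green 0.67 [358. 231.] [ 0.514 -0.262  0.068]
green 0.53 [377. 273.] [ 0.355 -0.195  0.068]
red 0.75 [183. 289.] [0.53  0.188 0.068]
yellow 0.56 [304. 252.] [ 0.51  -0.1    0.068]
yellow 0.48 [267. 274.] [0.482 0.013 0.068]
```

View pics/top0.png

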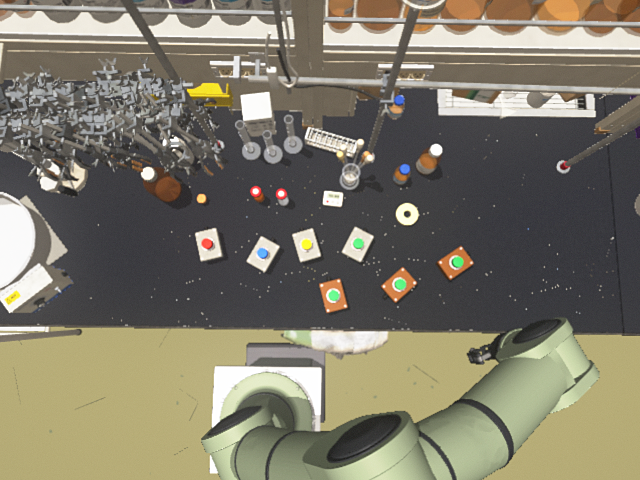

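View pics/scene0.png

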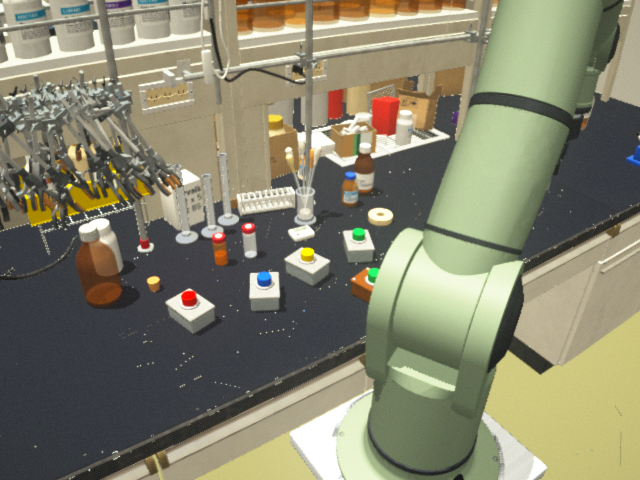

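The top picture shows four grey boxes: red (207,244), blue (263,254), yellow (307,244) and green (358,244). The look-alikes are brown boxes with green keys at (333,296), (399,285) and (457,262), red vial caps at (256,193) and (281,195), and the timer at (333,198). I choose the grey boxes. Next I refine with colour centroids in both views and check a close crop.

```bash
python3 - <<'E'
from h import *
F={n:bot.grab_frame(n) for n in("top","scene")}
seed={"top":dict(red=(207,244),blue=(263,254),yellow=(307,244),green=(358,244)),
"scene":dict(red=(190,299),blue=(264,280),yellow=(307,255),green=(358,235))}
hue=dict(red=0,blue=108,yellow=29,green=65)
for k in hue:
    L=[]
    for n,f in F.items():
        h=cv2.cvtColor(f["frame"],cv2.COLOR_RGB2HSV).astype(int)
        d=abs(h[...,0]-hue[k]);d=np.minimum(d,180-d)
        m=((d<12)&(h[...,1]>140)&(h[...,2]>80)).astype(np.uint8)
        x,y=seed[n][k];mm=np.zeros_like(m);mm[y-16:y+17,x-16:x+17]=m[y-16:y+17,x-16:x+17]
        nn,lab,st,ce=cv2.connectedComponentsWithStats(mm)
        i=1+st[1:,4].argmax();p=ce[i]
        print(k,n,p.round(1),st[i],at_z(p,f,.068 if n=="top" else .064).round(4))
        L.append(ray(p,f))
    A=[];b=[]
    for c,d in L:
        d=d/np.linalg.norm(d);P=np.eye(3)-np.outer(d,d);A.append(P);b.append(P@c)
    print("  tri",np.linalg.lstsq(np.vstack(A),np.hstack(b),rcond=None)[0].round(4))
c=F["top"]["frame"][175:315,185:425,::-1]
cv2.imwrite("pics/crop.png",cv2.resize(c,None,fx=3.3,fy=3.3,interpolation=cv2.INTER_CUBIC))
E
```

```text
red top [206.7 243.4] [202 239  11  10  85] [0.509  0.1815 0.068 ]
red scene [188.7 297.9] [181 291  16  15 199] [0.5015 0.1877 0.064 ]
  tri [0.5108 0.1847 0.0561]
blue top [262.3 252.9] [258 249  10   9  68] [0.4832 0.0163 0.068 ]
blue scene [263.6 278.3] [257 271  14  15 165] [0.4769 0.0237 0.064 ]
  tri [0.4851 0.0186 0.0564]
yellow top [306.2 244. ] [302 239  10  11  78] [ 0.5115 -0.113   0.068 ]
yellow scene [306.9 253.8] [301 247  13  14 156] [ 0.5054 -0.1061  0.064 ]
  tri [ 0.5136 -0.1121  0.0569]
green top [358.  243.1] [354 239   9   9  67] [ 0.5167 -0.2667  0.068 ]
green scene [358.2 233.5] [353 228  12  12 126] [ 0.5114 -0.26    0.064 ]
  tri [ 0.5188 -0.267   0.0575]
```

View pics/crop.png

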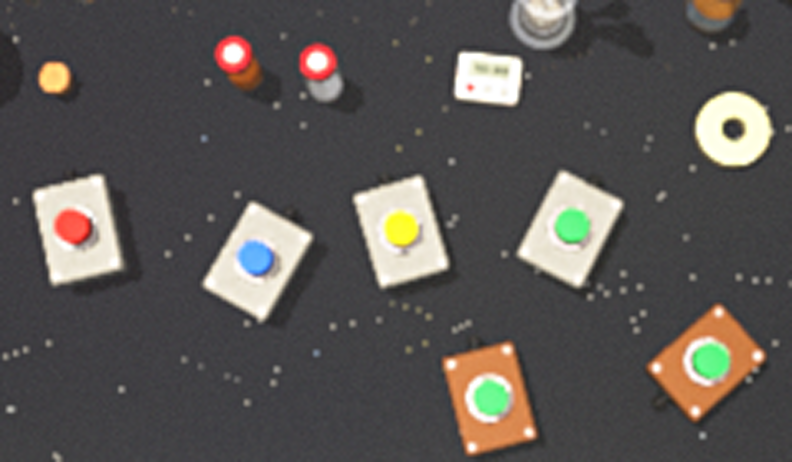

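The crop confirms the chosen boxes: grey, with blue, yellow and green left to right after red. The brown boxes are look-alikes. Both views agree within about 7 mm, so I use the mean: blue (0.481, 0.019), green (0.515, -0.264), red (0.507, 0.184). First move: fly to blue at the present height while closing the fingers.

Call:
arm_command([
  [[1.5,-1.5,0],[0,0,0],0],
  [[2.5,-2.5,0],[0,0,0],0],
  [[2.5,-2.5,0],[0,0,0],0],
  [[2.5,-2.5,0],[0,0,0],0],
  [[2.5,-2.5,0],[0,0,0],0],
  [[2.5,-2.5,0],[0,0,0],0],
  [[2.5,-2.5,0],[0,0,0],0],
  [[2.5,-2.5,0],[0,0,0],0],
  [[2.5,-2.5,0],[0,0,0],0],
  [[2.5,-2.5,0],[0,0,0],0],
  [[2.5,-2.5,0],[0,0,0],0],
  [[2.5,-2.5,0],[0,0,0],0],
  [[2.5,-2.5,0],[0,0,0],0],
  [[2.5,-2.5,0],[0,0,0],0],
  [[2.5,-2.5,0],[0,0,0],0],
  [[2.5,-2.5,0],[0,0,0],0],
  [[2.5,-2.5,0],[0,0,0],0],
  [[2.5,-2.5,0],[0,0,0],0],
  [[1.0,-1.5,0],[0,0,0],0],
  [[0,0,0],[0,0,0],0],
])

```text
clock: 2.6
position: [0.4811, 0.0181, 0.4047]
tool_rot: [-3.141, -0.001, 0.397]
force: [-1.0, 0.0, -0.6]
grip_width: -0.0001
finger_force: 0.0
```

```bash
cat > d.py <<'E'
import sys
from h import *
from scipy.spatial.transform import Rotation as Ro
s=bot.observe();t=np.array([float(a) for a in sys.argv[1:4]])
R=Ro.from_euler("xyz",s["tool_rot"]).as_matrix()
p=np.array(s["position"])
print(round(s["clock"],2),p.round(4),np.round(s["tool_rot"],3),"F",np.round(s["force"],1),"tip",(p+R[:,2]*.173).round(4),"grip",round(s["grip_width"],4))
print("q",np.round(s["qpos"],2),"delta cm",(R.T@(t-p-R[:,2]*.173)*100).round(2))
E
python3 d.py .481 .019 .08
```

```text
2.6 [0.4811 0.0181 0.4047] [-3.141e+00 -1.000e-03  3.970e-01] F [-1.   0.  -0.6] tip [0.4812 0.0183 0.2317] grip -0.0001
q [ 0.1   0.31 -0.32  1.95  0.12  0.9  -1.46] delta cm [ 0.   -0.06 15.17]
```

Call:
arm_command([
  [[0,0,1.5],[0,0,0],0],
  [[0,0,2],[0,0,0],0],
  [[0,0,2],[0,0,0],0],
  [[0,0,2],[0,0,0],0],
  [[0,0,2],[0,0,0],0],
  [[0,0,2],[0,0,0],0],
  [[0,0,1.5],[0,0,0],0],
  [[0,0,1],[0,0,0],0],
  [[0,0,0],[0,0,0],0],
])

```text
clock: 3.5
position: [0.4805, 0.0152, 0.2639]
tool_rot: [-3.141, 0.002, 0.393]
force: [0.6, 1.1, 0.4]
grip_width: -0.0001
finger_force: 0.0
```

```bash
python3 d.py .481 .019 .07; python3 - <<'E'
from h import *
a=bot.grab_frame("scene")["frame"][200:330,180:350,::-1];b=bot.grab_frame("top")["frame"][175:305,185:355,::-1]
cv2.imwrite("pics/near.png",cv2.resize(np.hstack([a,b]),None,fx=2.35,fy=2.35,interpolation=cv2.INTER_CUBIC))
E
```

```text
3.5 [0.4805 0.0152 0.2639] [-3.141e+00  2.000e-03  3.930e-01] F [0.6 1.1 0.4] tip [0.4802 0.0152 0.0909] grip -0.0001
q [ 0.04  0.53 -0.26  2.08  0.24  0.57 -1.56] delta cm [ 0.22 -0.32  2.09]
```

View pics/near.png

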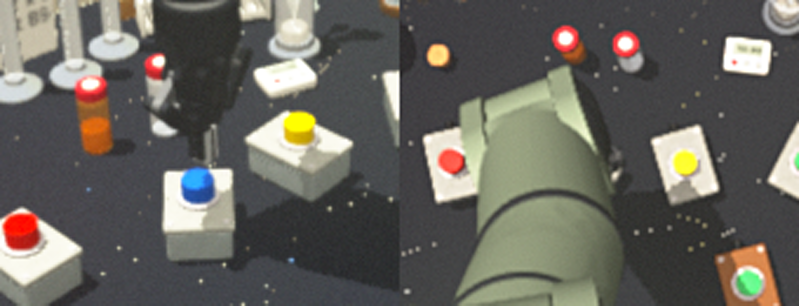

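The scene crop (left) shows the closed fingertips just above and slightly to the right of the blue key, at about scene pixel (267,270). The forearm hides the top view. I project the tip to compare.

```bash
python3 d.py .481 .019 .07; python3 - <<'E'
from h import *
f=bot.grab_frame("scene")
P=np.array([[.4802,.0152,.0909],[.481,.019,.068],[.481,.019,.060],[.483,.0163,.068]])
d=np.array([f["k1"],0,0,0.])
print(cv2.projectPoints(P,np.array(f["rvec"],float),np.array(f["tvec"],float),np.array(f["K"]),d)[0][:,0].round(1))
a=f["frame"][245:295,240:290,::-1]
cv2.imwrite("pics/near2.png",cv2.resize(a,None,fx=11,fy=11,interpolation=cv2.INTER_CUBIC))
E
```

```text
3.6 [0.4809 0.0155 0.2651] [ 3.141 -0.     0.394] F [-0.3  0.7 -0.2] tip [0.4809 0.0155 0.0921] grip -0.0002
q [ 0.04  0.52 -0.26  2.08  0.24  0.57 -1.56] delta cm [ 0.14 -0.33  2.21]
[[265.7 266.3]
 [264.5 275.2]
 [264.7 278.1]
 [265.1 274.3]]
```

View pics/near2.png

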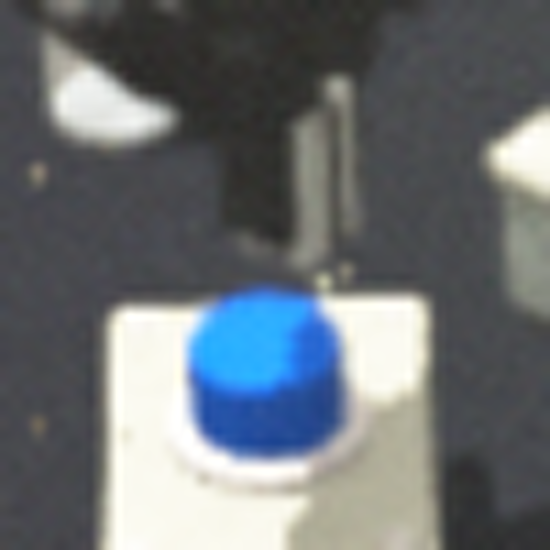

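The tip shows at about (266,267), against a predicted (265.7,266.3). The key top centre is at about (263.6,276), so the key is near (0.481, 0.020). I shift 4.5 mm in +y, then press slowly.

Call:
arm_command([
  [[0.2,-0.4,0],[0,0,0],0],
  [[0,0,1],[0,0,0],0],
  [[0,0,0.8],[0,0,0],0],
  [[0,0,0.2],[0,0,0],0],
  [[0,0,0.2],[0,0,0],0],
  [[0,0,0.2],[0,0,0],0],
  [[0,0,0.2],[0,0,0],0],
  [[0,0,0.2],[0,0,0],0],
  [[0,0,0.2],[0,0,0],0],
  [[0,0,0.2],[0,0,0],0],
  [[0,0,0],[0,0,0],0],
  [[0,0,0],[0,0,0],0],
])

```text
clock: 4.85
position: [0.4811, 0.0201, 0.2327]
tool_rot: [3.142, 0.0, 0.394]
force: [-1.9, -0.3, 5.8]
grip_width: -0.0001
finger_force: 2.7
```

```bash
python3 d.py .481 .020 .058
```

```text
4.85 [0.4811 0.0201 0.2327] [3.142 0.    0.394] F [-1.9 -0.3  5.8] tip [0.4811 0.0201 0.0597] grip -0.0001
q [ 0.01  0.58 -0.23  2.09  0.27  0.49 -1.6 ] delta cm [-0.01  0.    0.17]
```

Call:
arm_command([
  [[0,0,0.1],[0,0,0],0],
  [[0,0,0.1],[0,0,0],0],
  [[0,0,0],[0,0,0],0],
])

```text
clock: 5.15
position: [0.4811, 0.0201, 0.2308]
tool_rot: [3.142, -0.0, 0.394]
force: [-2.6, 0.5, 7.8]
grip_width: 0.0002
finger_force: 4.1
```

Force rises 2 N over 2 mm, so the key is on the cushion and fully down. Lift and go to green.

Call:
arm_command([
  [[0,0,-1],[0,0,0],0],
  [[0,0,-3],[0,0,0],0],
  [[0,0,-3],[0,0,0],0],
  [[0,0,-3],[0,0,0],0],
  [[-0.6,2,0],[0,0,0],0],
  [[-0.8,3,0],[0,0,0],0],
  [[-0.8,3,0],[0,0,0],0],
  [[-0.8,3,0],[0,0,0],0],
  [[-0.8,3,0],[0,0,0],0],
  [[-0.8,3,0],[0,0,0],0],
  [[-0.8,3,0],[0,0,0],0],
  [[-0.8,3,0],[0,0,0],0],
  [[-0.8,2.5,0],[0,0,0],0],
  [[-0.8,2,0],[0,0,0],0],
  [[0,0,0],[0,0,0],0],
  [[0,0,3],[0,0,0],0],
  [[0,0,2],[0,0,0],0],
  [[0,0,1.5],[0,0,0],0],
  [[0,0,0],[0,0,0],0],
  [[0,0,0],[0,0,0],0],
])

```text
clock: 7.15
position: [0.5148, -0.2635, 0.2663]
tool_rot: [3.142, -0.0, 0.394]
force: [0.0, -0.4, 0.7]
grip_width: 0.0002
finger_force: 0.0
```

```bash
python3 d.py .515 -.264 .078; python3 - <<'E'
from h import *
f=bot.grab_frame("scene");g=bot.grab_frame("top")
s=bot.observe();P=np.array([list(s["position"]-np.array([0,0,.173])),[.515,-.264,.068],[.481,.02,.060]])
for x in(f,g):print(cv2.projectPoints(P,np.array(x["rvec"],float),np.array(x["tvec"],float),np.array(x["K"]),np.array([x["k1"],0,0,0.]))[0][:,0].round(1))
a=f["frame"][205:255,335:385,::-1];b=g["frame"][220:270,335:385,::-1]
cv2.imwrite("pics/g.png",cv2.resize(np.hstack([a,b]),None,fx=8,fy=8,interpolation=cv2.INTER_CUBIC))
E
```

```text
7.15 [ 0.5148 -0.2635  0.2663] [ 3.142 -0.     0.394] F [ 0.  -0.4  0.7] tip [ 0.5149 -0.2635  0.0933] grip 0.0002
q [ 0.53  0.64 -0.23  1.83  0.21  0.7  -0.99] delta cm [-0.01  0.05  1.53]
[[359.2 222.1]
 [358.7 231. ]
 [264.3 278.2]]
[[357.7 242.4]
 [357.1 243.6]
 [261.4 253.9]]
```

View pics/g.png

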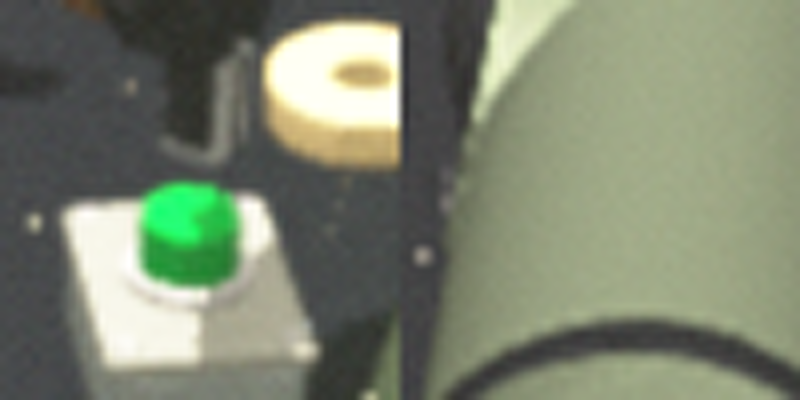

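The scene crop shows the tip at about (360,223), right above the green key on the grey box. The key top is at (358.8,231.5), as predicted. Press.

Call:
arm_command([
  [[0,0,1],[0,0,0],0],
  [[0,0,0.9],[0,0,0],0],
  [[0,0,0.2],[0,0,0],0],
  [[0,0,0.2],[0,0,0],0],
  [[0,0,0.2],[0,0,0],0],
  [[0,0,0.2],[0,0,0],0],
  [[0,0,0.2],[0,0,0],0],
  [[0,0,0.2],[0,0,0],0],
  [[0,0,0.2],[0,0,0],0],
  [[0,0,0.1],[0,0,0],0],
  [[0,0,0.1],[0,0,0],0],
  [[0,0,0],[0,0,0],0],
  [[0,0,0],[0,0,0],0],
])

```text
clock: 8.55
position: [0.5146, -0.2638, 0.2309]
tool_rot: [3.141, -0.0, 0.394]
force: [-1.8, 0.8, 9.2]
grip_width: -0.0001
finger_force: 4.1
```

Same height as for blue and 9 N, so green is down. Lift and go over to red.

Call:
arm_command([
  [[0,0,-1],[0,0,0],0],
  [[0,0,-3],[0,0,0],0],
  [[0,0,-3],[0,0,0],0],
  [[0,0,-3],[0,0,0],0],
  [[0.9,-2.2,0],[0,0,0],0],
  [[1.2,-3,0],[0,0,0],0],
  [[1.2,-3,0],[0,0,0],0],
  [[1.2,-3,0],[0,0,0],0],
  [[1.2,-3,0],[0,0,0],0],
  [[1.2,-3,0],[0,0,0],0],
  [[1.2,-3,0],[0,0,0],0],
  [[1.2,-3,0],[0,0,0],0],
  [[1.2,-3,0],[0,0,0],0],
  [[1.2,-3,0],[0,0,0],0],
  [[1.2,-3,0],[0,0,0],0],
  [[1.2,-3,0],[0,0,0],0],
  [[1.2,-3,0],[0,0,0],0],
  [[1.2,-3,0],[0,0,0],0],
  [[0,-0.4,0],[0,0,0],0],
  [[0,0,0],[0,0,0],0],
])

```text
clock: 10.55
position: [0.507, 0.1844, 0.3309]
tool_rot: [-3.142, 0.0, 0.396]
force: [0.6, -0.2, -0.2]
grip_width: 0.0002
finger_force: 0.0
```

Call:
arm_command([
  [[0,0,3],[0,0,0],0],
  [[0,0,2],[0,0,0],0],
  [[0,0,1.5],[0,0,0],0],
  [[0,0,0],[0,0,0],0],
  [[0,0,0],[0,0,0],0],
])

```text
clock: 11.05
position: [0.5076, 0.1828, 0.2662]
tool_rot: [3.141, 0.0, 0.393]
force: [0.5, -0.3, 0.8]
grip_width: -0.0001
finger_force: 0.0
```

```bash
python3 d.py .507 .184 .078; python3 - <<'E'
from h import *
f=bot.grab_frame("scene")
s=bot.observe();P=np.array([list(s["position"]-np.array([0,0,.173])),[.507,.184,.068]])
for x in(f,):print(cv2.projectPoints(P,np.array(x["rvec"],float),np.array(x["tvec"],float),np.array(x["K"]),np.array([x["k1"],0,0,0.]))[0][:,0].round(1))
a=f["frame"][210:330,150:390,::-1]
cv2.imwrite("pics/r.png",cv2.resize(a,None,fx=3.3,fy=3.3,interpolation=cv2.INTER_CUBIC))
E
```

```text
11.05 [0.5076 0.1828 0.2662] [3.141 0.    0.393] F [ 0.5 -0.3  0.8] tip [0.5076 0.1828 0.0932] grip -0.0001
q [-0.25  0.59 -0.27  1.93  0.25  0.66 -1.86] delta cm [-0.01 -0.14  1.52]
[[187.8 284.4]
 [189.1 294.4]]
```

View pics/r.png

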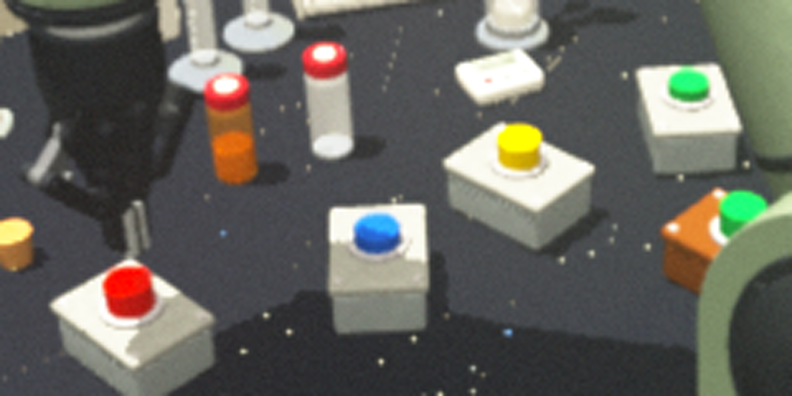

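Blue at crop (377,230) and green at (688,85) are visibly lowered, and yellow is up. The tip is above the red key, whose top is at scene (189.4,294.2), as predicted. Press red.

Call:
arm_command([
  [[0,-0.1,1],[0,0,0],0],
  [[0,0,0.9],[0,0,0],0],
  [[0,0,0.2],[0,0,0],0],
  [[0,0,0.2],[0,0,0],0],
  [[0,0,0.2],[0,0,0],0],
  [[0,0,0.2],[0,0,0],0],
  [[0,0,0.2],[0,0,0],0],
  [[0,0,0.2],[0,0,0],0],
  [[0,0,0.2],[0,0,0],0],
  [[0,0,0.1],[0,0,0],0],
  [[0,0,0.1],[0,0,0],0],
  [[0,0,0],[0,0,0],0],
  [[0,0,0],[0,0,0],0],
])

```text
clock: 12.4
position: [0.507, 0.1847, 0.2309]
tool_rot: [3.142, -0.0, 0.394]
force: [-2.2, -1.2, 8.6]
grip_width: 0.0002
finger_force: 4.1
```

Call:
arm_command([
  [[0,0,-1],[0,0,0],0],
  [[0,0,-3],[0,0,0],0],
  [[0,0,-3],[0,0,0],0],
  [[0,0,-3],[0,0,0],0],
  [[0,0,-3],[0,0,0],0],
  [[0,0,-2],[0,0,0],0],
  [[0,0,0],[0,0,0],0],
  [[0,0,0],[0,0,0],0],
])

```text
clock: 13.2
position: [0.5069, 0.1845, 0.381]
tool_rot: [3.142, -0.001, 0.394]
force: [0.5, -0.5, -1.0]
grip_width: -0.0002
finger_force: 0.0
```

```bash
python3 - <<'E'
from h import *
f=bot.grab_frame("scene")
a=f["frame"][210:330,150:390,::-1]
cv2.imwrite("pics/end.png",cv2.resize(a,None,fx=3.3,fy=3.3,interpolation=cv2.INTER_CUBIC))
E
```

```text
(no output)
```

View pics/end.png

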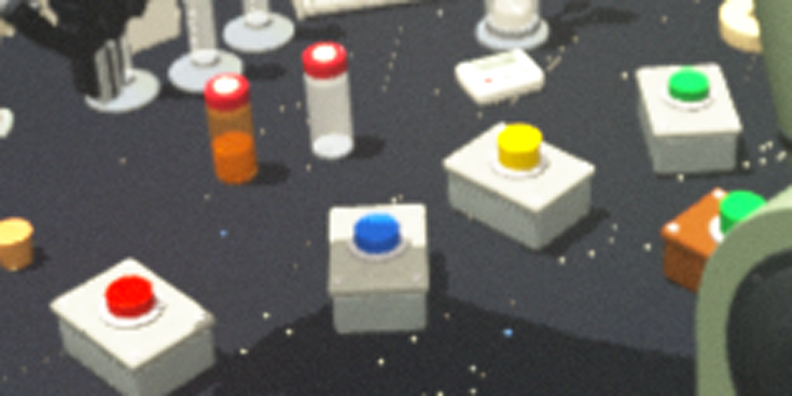

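Red (130,297), blue (377,232) and green (688,85) are down, yellow (519,145) is up, no box has moved and the tool is clear.

```bash
python3 -c "
from workcell import bot
print(bot.job_done())"
```

```text
the job is handed in; nothing more can be done
None
```

I pressed the blue, green and red keys fully down in that order, left the yellow key up, moved nothing else that I could see in the last picture, and handed the job in at about 13 s; no verdict came back.

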